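Step the air selector round to the connected outlet and start

TASK

Push the upright tab of the selector on the round air manifold, without pinching it, step by step round until its pointer has settled at the outlet with the tall hose nipple (the other two outlets are blanked with short plugs). Only then press down the button of the yellow and black push-button box standing beside the manifold, to its right, and let it come up again. Grasp, lift or carry nothing, leave the push-button box standing where it is and do not disturb the things lying around.

Things in the scene. Friction and masses are not known exactly. Their poses are not given: they have to be found in the camera images.
- manifold: Fixed round aluminium drum, 200 mm across, 28 mm high. Origin: centre of its underside, on the selector's upright axis. 80 mm from the axis, at +25, -25 and -75 deg (from above, counterclockwise from its +x), stand three brass outlet fittings in any order: one tall nipple, two short plugs. A flush dark stud at +75 deg marks off. On the other half are three low screws (tops at 34 mm) and an inlet spigot.
- selector (a joint): Selector angle, rad: about 0 at off (start), growing clockwise from above; outlets at 0.873, 1.745, 2.618 (manifold +25, -25, -75 deg), end stops 0.08 beyond. A spring detent pulls it into the nearest of the four positions from either side (humps midway) and holds it there; pushing it over a hump takes about 6 to 9 N sideways at the tab.
- pointer (a point): Point in line with the selector's pointer nose, 80 mm from the axis and 48 mm above the bench; it turns with the selector and lies straight above the fitting chosen.
- tab (a point): Middle of the top edge of the upright steel tab, 45 mm from the axis, 100 mm above the bench; turns with the selector. The tab is a radial plate 24 mm long (33 to 57 mm from the axis), 11 mm thick, 44 to 100 mm above the bench, in line with the pointer. All else on the manifold is at most 68 mm high (hub: radius 24 mm, top at 64 mm).
- tab_left: The tab's face on its counterclockwise side (seen from above; push here to turn clockwise, to higher joint values). Origin: that of the manifold.
- tab_right: The tab's face on its clockwise side (push here to turn back). Touching both faces at once counts as pinching. Origin: that of the manifold.
- nipple: Tall slender ribbed brass hose nipple, 17 mm across, 40 mm high on a 23 mm hexagon, fixed on the manifold, top 68 mm above the bench: the outlet to choose. Origin: centre of its foot, 28 mm above the bench.
- plug_a: Short brass hexagon blanking plug, 25 mm across, 12 mm high, fixed on the manifold. Origin: centre of its foot.
- plug_b: A second plug like plug_a.
- button_box: Push-button box standing loose on the bench to the right of the manifold: black foot, yellow top, 68 x 78 mm, 67 mm high, one green round button; about 0.6 kg. Origin on its underside; the button's centre is at x = 0, y = -8 mm in its own frame, its top 82 mm above the bench, 23 mm across, in a collar 77 mm high.
- button_box_key (a joint): Travel of the button straight down, m: 0 up, 0.003 fully down; it springs back when let go. Counts as pressed from 0.002. Fully down takes 8 N (2.7 N per mm).
- tape_measure: Bystander: yellow tape measure, 58 x 74 x 35 mm, loose. Origin: centre of its underside.
- bearing: Bystander: ball bearing 40 mm across, 14 mm high, loose. Origin: centre of its underside.
- bolt: Bystander: M16 bolt standing on its head, 60 mm high, loose. Origin: centre of its underside.
- nut: Bystander: M20 nut, 34 mm across, 16 mm high, loose. Origin: centre of its underside.

How it is judged (in metres and radians):
On the way, in this order (a step that is already met when the one before it is completed fails the run):
1. the selector rests in the notch at the tall nipple (horizontal distance between pointer and nipple below 0.008 m and velocity of joint selector between -0.1 and 0.1 rad/s), for 0.2 s.
2. the button is pressed down (horizontal distance between pointer and nipple below 0.008 m and value of joint button_box_key above 0.002 m), for 0.05 s.
At the end, for the whole second after the job is handed in: The pointer stands within 8 mm (about 6 deg) of the tall nipple, the button has been pressed after that and is up again (under 1 mm), the push-button box stands upright within 20 mm of its place, and the bystanders lie within 20 mm of theirs (horizontal distance between pointer and nipple below 0.008 m and value of joint button_box_key below 0.001 m and distance of each of button_box, tape_measure, bearing, bolt, nut from where it was at the start of the episode below 0.02 m and angle between button_box's own z axis and vertical below 0.05 rad and linear speed of button_box below 0.02 m/s); the robot touches nothing.
It fails at once if the button is pressed while the selector is not at the tall nipple (value of joint button_box_key above 0.002 m and horizontal distance between pointer and nipple above 0.008 m).
It fails at once if the tab is pinched between the fingers (contact force between the fingers and tab_left above 1 N and contact force between the fingers and tab_right above 1 N).
It fails at once if the push-button box is lifted, tipped or pushed away (height (world z) of button_box above 0.008 m or angle between button_box's own z axis and vertical above 0.2 rad or distance of button_box from where it was at the start of the episode above 0.02 m).
It fails at once if a bystander is moved or lifted (distance of any of tape_measure, bearing, bolt, nut from where it was at the start of the episode above 0.02 m).
It also fails if it takes over 64 s, if anything falls off the work surface, if the arm or the gripper's body presses on something with over 40 N, if the wrist force passes 120 N, or if a joint passes its speed limit or range.

ROBOT

A 6-joint arm with a two-finger parallel gripper is mounted at the origin on a cart in front of the work surface, level with it; the furniture and walls round the work are solid. World frame = base frame: x ahead of the robot, y to its left, z up, the work surface at z = 0. Lengths are in m, angles in degrees, forces in N, time in s.
With the tool pointing down it reaches from about 0.4 to 0.825 m from the base axis. Payload 7 kg.
Tool frame: the origin (TCP) lies midway between the tips of the shut fingers; the grasp point (between the pads) lies 19 mm behind it; z points along the fingers, y is the direction in which the jaws open and shut (so a half turn about z gives the same grasp; the last joint's range is limited). The gripper opens to 88 mm and grips with 3 to 60 N. Pads are 19 mm wide; open, the fingers measure 130 mm over their backs; the gripper's body (78 mm by 193 mm) begins 47 mm behind the grasp point.
Start: joints at [-52.535, 20.546, 0.682, 0, -70.136, -16.507], TCP at [0.241, -0.63, 0.227] pointing down, gripper open.
Joint ranges: [-176.03, 176.03], [-82.01, 121.73], [-58.28, 71.71], [-173.87, 95.51], [-174.79, -0.11], [-173.66, 173.66]. Speed limits (degrees/s): [136.94, 136.94, 172.46, 180, 180, 180].

INTERFACE

Orientations are given as a 3x3 rotation matrix whose columns are the frame's x, y, z axes.
In Python, from rig import robot gives the robot as it stands. Calls block until the motion is done:
- robot.goto(position, orientation): joint-space move of the TCP to a pose.
- robot.servo_line(position, ori=None, speed=0.15): straight line of the TCP; ori=None keeps the orientation; speed is the mean speed in m/s.
- robot.movej(angles): joint-space move.
- robot.move_gripper(opening): opening from 0.0 (shut) to 1.0 (fully open); the grip force is fixed at half the most; returns when the fingers have stopped.
- robot.dwell(seconds).
- robot.ik(position, orientation): joint angles nearest the present ones, or None.
- robot.grab_frame(name): name is "scene" or "top" or "wrist"; returns (picture, depth): 384x512x3 uint8, red, green, blue; 384x512 float32, m along the optical axis (not along the pixel's ray), 0 where there is no reading.
- robot.camera_info(name): a dict with "vfov" (degrees; the focal length in pixels is half the picture's height over the tangent of half this angle, whatever the lens; pixels are square), "cx", "cy" (the principal point, pixels), "view" (4x4, takes a point from world to camera coordinates); the wrist camera has in their place "T_tool_cam" (4x4, takes a point from camera to tool coordinates, whose origin is the TCP and whose axes are the flange's). Camera axes: x right, y down, z forward; pixel columns grow to the right and rows downward; lengths in m; the calibration is good to about 2 mm. A picture is of the moment at which its call begins: read the wrist's pose just before it. camera_info takes no time and is no camera call.
A pose or a line that the arm cannot do raises robot.Unreachable and nothing moves.
- robot.job_done(): hands the job in, once; it reports no verdict.
Readings, each from a call of its own:
- robot.read_t(): time.
- robot.read_qpos(): joint angles.
- robot.read_qvel(): joint speeds.
- robot.read_effort(): joint torques, N m.
- robot.read_position(): TCP position.
- robot.read_tcp_rot(): TCP orientation.
- robot.read_force(): force on the tool from outside, world axes, zero at the start.
- robot.read_ft_torque(): the same for the moment, N m.
- robot.read_grip_width(): opening from 0.0 (shut) to 1.0 (fully open).
Only numpy, scipy, OpenCV 4.12 (cv2) and the standard library are available. Lean on these libraries where they do the work, as an engineer would, in place of code of your own. Each camera call takes 0.05 s, during which the arm holds its last target. There are 200 camera calls.

## Working session

There is one attempt and no reset: what is moved stays moved. The work goes in short steps, each a Python script; the robot and the scene stay as the last script left them, time stands still between calls to the robot, and variables do not carry over. Pictures are saved under pics/ and viewed, about 8 in all and at most 12, crops included, and the job is handed in when it is done.

```bash
mkdir -p pics; ls
cat > h.py <<'E'
import numpy as np, cv2
from rig import robot
def cam(name):
    i=robot.camera_info(name)
    if 'view' in i: T=np.linalg.inv(np.array(i['view']))
    else:
        W=np.eye(4);W[:3,:3]=robot.read_tcp_rot();W[:3,3]=robot.read_position()
        T=W@np.array(i['T_tool_cam'])
    im,d=robot.grab_frame(name)
    f=im.shape[0]/2/np.tan(np.radians(i['vfov'])/2)
    return im,d,(T,f,i['cx'],i['cy'])
def plane(c,u,v,z):
    T,f,cx,cy=c
    r=T[:3,:3]@np.array([(u-cx)/f,(v-cy)/f,1]); o=T[:3,3]
    return o+r*(z-o[2])/r[2]
def cloud(d,c):
    T,f,cx,cy=c
    v,u=np.indices(d.shape)
    P=np.stack([(u-cx)/f*d,(v-cy)/f*d,d],-1)@T[:3,:3].T+T[:3,3]
    P[d==0]=np.nan
    return P
def save(n,im): cv2.imwrite('pics/'+n,im[:,:,::-1])
E
python3 - <<'E'
from h import *
ims=[]
for n in('scene','top'):
    im,d,c=cam(n); save(n+'1.png',im); np.savez(n+'1.npz',im=im,d=d,T=c[0],k=c[1:])
    print(n,c[0].round(3).tolist(),c[1:],(d>0).mean())
print(robot.camera_info('wrist'),robot.read_tcp_rot().round(2).tolist(),robot.read_t())
E
```

```text
pics
scene [[0.765, -0.325, 0.557, 0.052], [-0.645, -0.394, 0.655, -0.562], [0.007, -0.86, -0.51, 0.574], [0.0, 0.0, 0.0, 1.0]] (np.float64(449.48896972432334), 249.51996787961775, 200.3518631356496) 0.9960530598958334
top [[-0.029, -0.998, 0.062, 0.508], [-0.999, 0.027, -0.03, 0.068], [0.028, -0.063, -0.998, 1.156], [0.0, 0.0, 0.0, 1.0]] (np.float64(464.7648950899348), 257.4559775177166, 186.33069182924416) 0.9961039225260416
{'vfov': 69.30087939893761, 'cx': 257.0605991829225, 'cy': 192.94923809142296, 'T_tool_cam': array([[-8.53184719e-05, -9.55082403e-01, -2.96340337e-01,
         8.10035370e-02],
       [ 9.99999755e-01,  1.24449906e-04, -6.88999573e-04,
        -2.23114068e-04],
       [ 6.94930895e-04, -2.96340323e-01,  9.55082159e-01,
        -1.57818683e-01],
       [ 0.00000000e+00,  0.00000000e+00,  0.00000000e+00,
         1.00000000e+00]])} [[-0.93, -0.36, -0.0], [-0.36, 0.93, 0.0], [0.0, 0.0, -1.0]] 0.1
```

View pics/scene1.png

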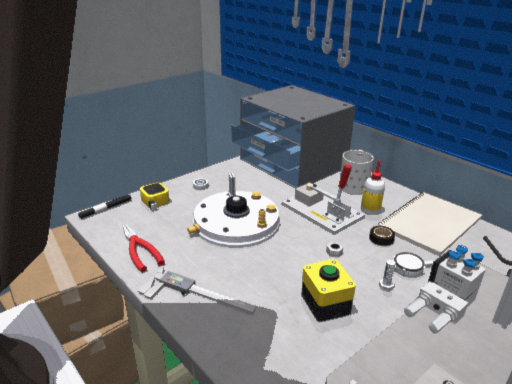

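View pics/top1.png

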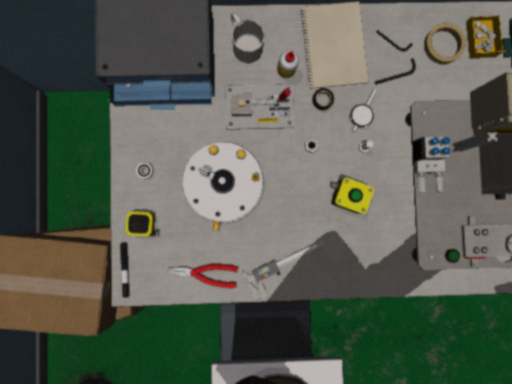

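The top view shows the manifold drum at about (223,182), with the tab near (205,170). The plugs are at (213,150) and (240,154), the nipple is at (255,177), and the green button is at (356,195). In the scene view the tall ribbed nipple at (262,217) is the outlet nearest the camera, which makes it the third one. Next I'll measure these.

Run:
```python
from h import *
z=np.load('top1.npz'); im=z['im'];d=z['d'];c=(z['T'],*z['k'])
P=cloud(d,c); hsv=cv2.cvtColor(im,cv2.COLOR_RGB2HSV)
# drum: depth 0.02..0.036 near
m=((P[...,2]>.018)&(P[...,2]<.045)).astype(np.uint8); m[:, :170]=0; m[:,275:]=0; m[:130]=0; m[235:]=0
m=cv2.morphologyEx(m,cv2.MORPH_OPEN,np.ones((7,7)))
cn=max(cv2.findContours(m,0,2)[0],key=cv2.contourArea)
(u,v),r=cv2.minEnclosingCircle(cn); print('drum depth',u,v,r,plane(c,u,v,.028))
print('drum fit',cv2.fitEllipse(cn))
C=plane(c,u,v,.028)[:2]
H=hsv; br=cv2.inRange(hsv,(12,110,60),(32,255,255))
for q in cv2.findContours(br,0,2)[0]:
    (a,b),_=cv2.minEnclosingCircle(q)
    if cv2.contourArea(q)>12 and 170<a<275 and 130<b<240:
        M=np.zeros(br.shape,np.uint8); cv2.drawContours(M,[q],0,1,-1)
        zz=np.nanpercentile(P[...,2][M>0],90); p=plane(c,a,b,.04)[:2]-C
        print('brass',round(a),round(b),cv2.contourArea(q),'z90',zz.round(3),'r',np.hypot(*p).round(3),'ang',np.degrees(np.arctan2(p[1],p[0])).round(1))
g=cv2.inRange(hsv,(45,80,30),(90,255,255)); g[:170]=0;g[215:]=0;g[:,:335]=0;g[:,375:]=0
cn=max(cv2.findContours(g,0,2)[0],key=cv2.contourArea); (u,v),r=cv2.minEnclosingCircle(cn)
print('button top',plane(c,u,v,.082),r)
# scene camera
z=np.load('scene1.npz'); im=z['im'];d=z['d'];c=(z['T'],*z['k']);P2=cloud(d,c); hsv=cv2.cvtColor(im,cv2.COLOR_RGB2HSV)
g=cv2.inRange(hsv,(45,80,30),(90,255,255)); g[:250]=0;g[290:]=0;g[:,:300]=0;g[:,360:]=0
cn=max(cv2.findContours(g,0,2)[0],key=cv2.contourArea); (u,v),r=cv2.minEnclosingCircle(cn)
print('button scene',plane(c,u,v,.082),'depthz',P2[int(v),int(u)])
for Q,n in((P,'top'),(P2,'scene')):
    R=np.hypot(Q[...,0]-C[0],Q[...,1]-C[1]); s=(R<.075)&(Q[...,2]>.078)&(Q[...,2]<.12)
    t=Q[s]; print(n,'tab pts',s.sum(), np.nanmedian(t,0), t[:,2].max() if len(t) else 0)
    if len(t): p=np.median(t,0)[:2]-C; print(np.hypot(*p),np.degrees(np.arctan2(p[1],p[0])))
    s=(R<.1)&(R>.06)&(Q[...,2]>.05)&(Q[...,2]<.075); p=np.median(Q[s],0)[:2]-C; print('nip',s.sum(),np.hypot(*p),np.degrees(np.arctan2(p[1],p[0])))
p=plane((z['T'],*z['k']),262,212,.06)[:2]-C;print('nip scene ray',np.hypot(*p),np.degrees(np.arctan2(p[1],p[0])))
```

```text
drum depth 222.5 183.5 41.38246154785156 [0.58762959 0.11883841 0.028     ]
drum fit ((221.58560180664062, 182.23480224609375), (76.79339599609375, 78.70516967773438), 160.61842346191406)
brass 216 225 36.5 z90 0.025 r 0.101 ang 169.9
brass 255 177 30.5 z90 0.07 r 0.08 ang -80.8
brass 241 154 42.5 z90 0.042 r 0.084 ang -33.3
brass 213 150 41.0 z90 0.041 r 0.084 ang 13.9
button top [ 0.54864676 -0.1919942   0.082     ] 5.590270042419434
button scene [ 0.54430926 -0.19368702  0.082     ] depthz [ 0.54285795 -0.19477346  0.08345298]
top tab pts 55 [0.61229778 0.15920515 0.09975487] 0.1034366552422048
0.047307433761272215 58.57081700959817
nip 39 0.07927262951575222 -82.26930003475263
scene tab pts 70 [0.60760406 0.15342078 0.09351909] 0.10204036600914418
0.03993645166301128 59.98964663504921
nip 66 0.08179329312399704 -84.56042734605835
nip scene ray 0.07623566493694166 -78.52963952220169
```

```bash
cat >> h.py <<'E'
def push_pose(C,phi,off,s=1,z=.078,rad=.045):
    a=np.radians(phi); r=np.array([np.cos(a),np.sin(a),0]); t=np.array([-np.sin(a),np.cos(a),0])
    x=s*r; zz=np.array([0,0,-1.]); y=np.cross(zz,x)
    return np.array([C[0],C[1],0])+rad*r+off*t+[0,0,z], np.stack([x,y,zz],1)
E
python3 - <<'E'
from h import *
C=(.589,.120)
for s in(1,-1):
  for ph in(66,30,-10,-50,-80):
    p,R=push_pose(C,ph,.027,s); q=robot.ik(p,R); print(s,ph,None if q is None else np.round(q,0).tolist())
robot.move_gripper(0.0)
# look from above: camera sits +x of tool, tilted back
R=np.array([[-1,0,0],[0,1,0],[0,0,-1.]]).T
for R in (np.array([[-1.,0,0],[0,1,0],[0,0,-1]]),np.array([[0.,1,0],[1,0,0],[0,0,-1]]),np.array([[0.,-1,0],[-1,0,0],[0,0,-1]])):
  print(robot.ik([.62,.10,.25],R), robot.ik([.59,.04,.25],R))
robot.goto([.62,.08,.25],np.array([[-1.,0,0],[0,1,0],[0,0,-1]]))
im,d,c=cam('wrist'); save('w1.png',im); np.savez('w1.npz',im=im,d=d,T=c[0],k=c[1:]); print(robot.read_t(),robot.read_position())
E
```

```text
1 66 [35.0, 22.0, -19.0, 0.0, -49.0, 121.0]
1 30 [33.0, 24.0, -15.0, 0.0, -51.0, 87.0]
1 -10 [29.0, 26.0, -13.0, 0.0, -52.0, 51.0]
1 -50 [26.0, 25.0, -13.0, 0.0, -52.0, 14.0]
1 -80 [25.0, 24.0, -16.0, 0.0, -51.0, -15.0]
-1 66 [35.0, 22.0, -19.0, 0.0, -49.0, -59.0]
-1 30 [33.0, 24.0, -15.0, 0.0, -51.0, -93.0]
-1 -10 [29.0, 26.0, -13.0, 0.0, -52.0, -129.0]
-1 -50 [26.0, 25.0, -13.0, 0.0, -52.0, -166.0]
-1 -80 [25.0, 24.0, -16.0, 0.0, -51.0, 165.0]
[  26.94504792   15.38612784   -3.5961046     0.          -71.01776756
 -116.94504792] [  22.8041308    11.90086407   -8.21328405    0.          -69.88585188
 -112.8041308 ]
[ 26.94504792  15.38612784  -3.5961046    0.         -71.01776756
 153.05495208] [ 22.8041308   11.90086407  -8.21328405   0.         -69.88585188
 157.1958692 ]
[ 26.94504792  15.38612784  -3.5961046    0.         -71.01776756
 -26.94504792] [ 22.8041308   11.90086407  -8.21328405   0.         -69.88585188
 -22.8041308 ]
4.4083 [0.62004472 0.07928017 0.24994109]
```

View pics/w1.png

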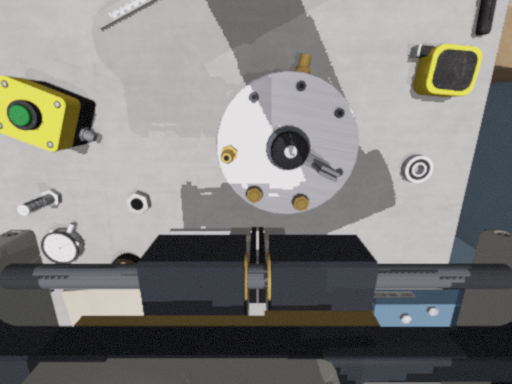

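The wrist view shows the nipple at (228,156), with the plugs at (254,194) and (301,202). The tab is near (325,167), pointing at the off stud at (339,172), and the button is at (22,115). I'll fit the manifold pose to these points.

Run:
```python
from h import *
from scipy.optimize import least_squares
z=np.load('w1.npz'); im=z['im'];d=z['d'];c=(z['T'],*z['k']); hsv=cv2.cvtColor(im,cv2.COLOR_RGB2HSV); P=cloud(d,c)
pts={}
for k,(u,v,h) in dict(p25=(301,202,.04),pm25=(254,194,.04),pm75=(227,157,.068),stud=(340,172,.028)).items(): pts[k]=plane(c,u,v,h)[:2]
an=np.radians([25,-25,-75,75]); M=np.stack([np.cos(an),np.sin(an)],1)*.08
Q=np.array(list(pts.values()))
for sel in ([0,1,2],[0,1,2,3]):
    f=lambda x:((np.array(x[:2])+M[sel]@np.array([[np.cos(x[2]),np.sin(x[2])],[-np.sin(x[2]),np.cos(x[2])]]))-Q[sel]).ravel()
    s=least_squares(f,[.59,.12,-.12]); print('fit',s.x[:2],np.degrees(s.x[2]),(s.fun*1000).round(1))
m=((P[...,2]>.022)&(P[...,2]<.034)).astype(np.uint8); m[:60]=0;m[215:]=0;m[:,:205]=0;m[:,370:]=0
cn=np.vstack([q for q in cv2.findContours(m,0,1)[0] if cv2.contourArea(q)>300]); hull=cv2.convexHull(cn)[:,0]
w=np.array([plane(c,u,v,.028)[:2] for u,v in hull]); s=least_squares(lambda x:np.hypot(w[:,0]-x[0],w[:,1]-x[1])-x[2],[.59,.12,.1],loss='soft_l1',f_scale=.002); print('drum',s.x)
C=s.x[:2]
t=P[(P[...,2]>.085)&(P[...,2]<.11)&(np.hypot(P[...,0]-C[0],P[...,1]-C[1])<.08)]
print('tab',len(t),np.median(t,0), t.min(0),t.max(0)); p=np.median(t,0)[:2]-C; print(np.hypot(*p),np.degrees(np.arctan2(p[1],p[0])))
g=cv2.inRange(hsv,(45,80,30),(90,255,255)); g[:, 60:]=0; cn=max(cv2.findContours(g,0,2)[0],key=cv2.contourArea); (u,v),r=cv2.minEnclosingCircle(cn); print('button',u,v,r,plane(c,u,v,.082),P[int(v),int(u)])
```

```text
fit [0.58999369 0.12021719] -9.888240395511843 [ 0.5  1.   0.7  0.1 -1.2 -1.1]
fit [0.59083222 0.12134995] -10.745196755348417 [ 1.7  1.   0.8  0.3 -1.6 -0.1 -0.9 -1.2]
drum [0.591269   0.12038135 0.09618132]
tab 235 [0.61009284 0.15944347 0.09891028] [0.60182264 0.14840284 0.08512285] [0.62008591 0.17341871 0.10077858]
0.04336111522031127 64.27080633575521
button 20.5 114.0 12.619529724121094 [ 0.54685371 -0.18844023  0.082     ] [ 0.5468812  -0.18998372  0.08081078]
```

Run:
```python
from h import *
for n in('top','scene'):
    z=np.load(n+'1.npz'); P=cloud(z['d'],(z['T'],*z['k']))
    s=(P[...,2]>.11)&(P[...,0]>.64)&(P[...,0]<.95)&(P[...,1]>-.05)&(P[...,1]<.45); t=P[s]
    print(n,len(t))
    for y in np.arange(-.05,.45,.04):
        q=t[(t[:,1]>=y)&(t[:,1]<y+.04)]
        if len(q)>3: print(round(y,2),'xmin',np.percentile(q[:,0],2).round(3),'zmax',q[:,2].max().round(3))
C=(.5905,.121)
for ph in(64.5,30,0,-30,-60,-85):
    p,R=push_pose(C,ph,.027)
    k=np.array([p+R@[a*.039,b*.0965,0] for a in(1,-1) for b in(1,-1)]); i=k[:,0].argmax(); print(ph,k[i].round(3))
```

```text
top 8710
-0.05 xmin 0.772 zmax 0.152
0.11 xmin 0.796 zmax 0.191
0.15 xmin 0.776 zmax 0.191
0.19 xmin 0.776 zmax 0.193
0.23 xmin 0.776 zmax 0.192
0.27 xmin 0.776 zmax 0.191
0.31 xmin 0.775 zmax 0.192
0.35 xmin 0.78 zmax 0.191
scene 4466
-0.05 xmin 0.769 zmax 0.149
0.11 xmin 0.808 zmax 0.188
0.15 xmin 0.772 zmax 0.189
0.19 xmin 0.773 zmax 0.189
0.23 xmin 0.773 zmax 0.188
0.27 xmin 0.773 zmax 0.189
0.31 xmin 0.773 zmax 0.188
0.35 xmin 0.774 zmax 0.19
64.5 [0.689 0.167 0.078]
30 [0.698 0.103 0.078]
0 [0.675 0.051 0.078]
-30 [0.725 0.186 0.078]
-60 [0.739 0.11  0.078]
-85 [0.721 0.048 0.078]
```

Run:
```python
from h import *
C=(.5905,.121)
p,R=push_pose(C,64.5,.062,z=.20); robot.goto(p,R)
p,R=push_pose(C,64.5,.062,z=.076); robot.servo_line(p,speed=.1)
f0=np.array(robot.read_force()); print('t',robot.read_t(),'f0',f0.round(2))
p,R=push_pose(C,64.5,.030,z=.076); robot.servo_line(p,speed=.04); print((robot.read_force()-f0).round(1))
for ph in np.arange(61,-73,-4.0):
    p,R=push_pose(C,ph,.0265,z=.076); robot.servo_line(p,ori=R,speed=.05)
    f=robot.read_force()-f0; a=np.radians(ph)
    print(ph,'ft',round(float(f@[-np.sin(a),np.cos(a),0]),1),'fr',round(float(f@[np.cos(a),np.sin(a),0]),1),'fz',f[2].round(1))
    if np.linalg.norm(f)>25: print('ABORT'); break
print(robot.read_t(),robot.read_position())
```

```text
t 9.1667 f0 [ 1.16 -0.09  0.47]
[-1.7  1.   0.2]
61.0 ft 1.6 fr -0.6 fz 0.0
57.0 ft 1.7 fr -1.2 fz -0.4
53.0 ft 6.2 fr -1.6 fz 0.8
49.0 ft 10.2 fr -1.5 fz 3.1
45.0 ft 11.7 fr -2.4 fz 2.5
41.0 ft 13.0 fr -2.2 fz 3.1
37.0 ft 11.7 fr -2.3 fz 1.5
33.0 ft 11.9 fr -2.3 fz 1.2
29.0 ft 9.8 fr -1.7 fz 0.1
25.0 ft 7.2 fr -0.0 fz -1.1
21.0 ft 6.1 fr -0.2 fz -1.6
17.0 ft 3.3 fr -0.1 fz -2.5
13.0 ft 5.0 fr 0.2 fz -2.0
9.0 ft 6.1 fr 0.2 fz -1.9
5.0 ft 7.6 fr -0.3 fz -2.9
1.0 ft 10.0 fr -1.2 fz -3.4
-3.0 ft 10.9 fr -1.7 fz -2.4
-7.0 ft 12.6 fr -3.1 fz -4.4
-11.0 ft 13.1 fr -0.8 fz -4.2
-15.0 ft 12.7 fr -2.5 fz -4.8
-19.0 ft 10.8 fr -2.9 fz -5.1
-23.0 ft 8.3 fr -0.2 fz -4.8
-27.0 ft 7.3 fr -0.9 fz -3.1
-31.0 ft 5.9 fr 0.4 fz -1.7
-35.0 ft 5.6 fr -0.2 fz -3.3
-39.0 ft 6.1 fr -0.1 fz -3.4
-43.0 ft 7.8 fr -0.9 fz -4.5
-47.0 ft 9.1 fr -0.1 fz -5.3
-51.0 ft 11.7 fr -1.5 fz -6.4
-55.0 ft 11.9 fr -2.4 fz -7.0
-59.0 ft 12.4 fr -2.1 fz -6.7
-63.0 ft 12.3 fr -1.2 fz -6.6
-67.0 ft 12.5 fr -1.9 fz -6.9
-71.0 ft 9.8 fr -1.4 fz -4.3
18.65 [0.63530825 0.09003968 0.07752539]
```

Run:
```python
from h import *
C=(.5905,.121)
for ph in (-75,-79,-82):
    p,R=push_pose(C,ph,.0265,z=.076); robot.servo_line(p,ori=R,speed=.04)
    f=robot.read_force(); a=np.radians(ph); print(ph,round(float(f@[-np.sin(a),np.cos(a),0]),1))
p,R=push_pose(C,-82,.055,z=.076); robot.servo_line(p,speed=.08); f=robot.read_force();print('free',f.round(1),round(float(f@[-np.sin(a),np.cos(a),0]),1))
p,R=push_pose(C,-82,.055,z=.22); robot.servo_line(p,speed=.15)
robot.goto([.62,.06,.25],np.array([[-1.,0,0],[0,1,0],[0,0,-1]]))
im,d,c=cam('wrist'); save('w2.png',im); np.savez('w2.npz',im=im,d=d,T=c[0],k=c[1:]); P=cloud(d,c)
t=P[(P[...,2]>.085)&(P[...,2]<.11)&(np.hypot(P[...,0]-C[0],P[...,1]-C[1])<.08)]
p=np.median(t,0)[:2]-C; print('tab',len(t),np.median(t,0),np.hypot(*p),np.degrees(np.arctan2(p[1],p[0])),robot.read_t())
```

```text
-75 8.8
-79 7.1
-82 5.6
free [-0.   0.3  0.1] 0.0
tab 239 [0.5959207  0.07554732 0.09902722] 0.0457747708317517 -83.19901411154272 22.5667
```

View pics/w2.png

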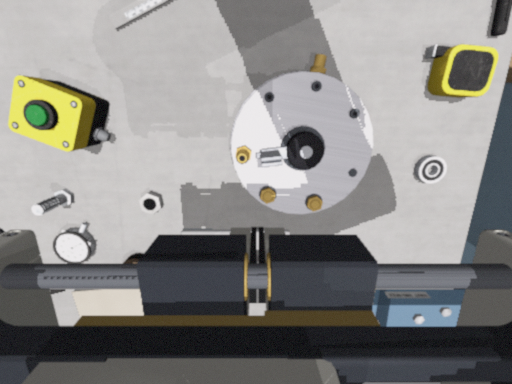

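The selector now points at the nipple: nipple at (243,156), tab at (270,157), hub at (305,150). The button is at (39,115). I'll measure the pointer against the nipple, then press.

Run:
```python
from h import *
z=np.load('w2.npz'); im=z['im'];d=z['d'];c=(z['T'],*z['k']); hsv=cv2.cvtColor(im,cv2.COLOR_RGB2HSV); P=cloud(d,c)
C=np.array([.5905,.121]); n=plane(c,243,156,.068)[:2]; print('nipple',n,np.hypot(*(n-C)),np.degrees(np.arctan2(*(n-C)[::-1])))
# plate edges of tab: principal axis through points
t=P[(P[...,2]>.095)&(P[...,2]<.105)&(np.hypot(P[...,0]-C[0],P[...,1]-C[1])<.08)][:,:2]; w,V=np.linalg.eigh(np.cov(t.T)); print('tab dir',np.degrees(np.arctan2(V[1,1],V[0,1])),t.mean(0))
g=cv2.inRange(hsv,(45,80,30),(90,255,255)); g[:, 70:]=0; cn=max(cv2.findContours(g,0,2)[0],key=cv2.contourArea); (u,v),r=cv2.minEnclosingCircle(cn); b=plane(c,u,v,.082); print('button',u,v,r,b)
b=(b[:2]+[.547,-.190])/2; print(b)
R=np.array([[-1.,0,0],[0,1,0],[0,0,-1]])
if abs(b[0]-.547)<.006 and abs(b[1]+.19)<.006:
    robot.goto([*b,.15],R); robot.servo_line([*b,.09],speed=.08); robot.dwell(.3); f0=np.array(robot.read_force()); print(f0.round(1))
    for h in np.arange(.086,.0745,-.001):
        robot.servo_line([*b,h],speed=.02); robot.dwell(.1); f=robot.read_force()-f0; print(round(h,4),robot.read_position()[2].round(4),f.round(1))
        if f[2]>8: break
    robot.dwell(.3); print((robot.read_force()-f0).round(1)); print(robot.read_t())
    im,d,c=cam('scene'); save('s2.png',im[150:330,150:400].repeat(2,0).repeat(2,1))
```

```text
nipple [0.59685527 0.04204448] 0.07921087613571862 -85.39808556051725
tab dir 96.4947541805534 [0.59646891 0.07570794]
button 37.0 114.5 12.500100135803223 [ 0.54765289 -0.18908974  0.082     ]
[ 0.54732645 -0.18954487]
[-1.   0.6  0.8]
0.086 0.086 [ 1.1 -0.3 -0.7]
0.085 0.085 [ 0.6  0.1 -0.9]
0.084 0.084 [ 1.3  0.2 -1.6]
0.083 0.083 [ 1.2 -0.8 -0.8]
0.082 0.082 [ 1.3 -1.  -0.6]
0.081 0.0812 [ 1.6 -0.2  1.4]
0.08 0.0802 [ 0.6 -0.   4.4]
0.079 0.0794 [-0.3 -0.2  6.4]
0.078 0.079 [-2.1  1.3 11. ]
[-2.1  2.1 11.3]
28.3917
```

Run:
```python
from h import *
p=robot.read_position(); robot.servo_line([p[0],p[1],.2],speed=.08)
robot.goto([.62,.06,.25],np.array([[-1.,0,0],[0,1,0],[0,0,-1]])); robot.dwell(.3)
im,d,c=cam('wrist'); save('w3.png',im); P=cloud(d,c); hsv=cv2.cvtColor(im,cv2.COLOR_RGB2HSV); C=np.array([.5905,.121])
g=cv2.inRange(hsv,(45,80,30),(90,255,255)); g[:, 70:]=0; cn=max(cv2.findContours(g,0,2)[0],key=cv2.contourArea); (u,v),r=cv2.minEnclosingCircle(cn); print('button',plane(c,u,v,.082),'z',np.median(P[int(v)-4:int(v)+5,int(u)-4:int(u)+5,2]))
z=np.load('w2.npz'); P0=cloud(z['d'],(z['T'],*z['k'])); print('z before',np.median(P0[int(v)-4:int(v)+5,int(u)-4:int(u)+5,2]))
t=P[(P[...,2]>.085)&(P[...,2]<.11)&(np.hypot(P[...,0]-C[0],P[...,1]-C[1])<.08)]; p=np.median(t,0)[:2]-C; print('tab',np.degrees(np.arctan2(p[1],p[0])))
print(cv2.absdiff(im,z['im'])[:225].mean(),robot.read_force().round(1),robot.read_t())
```

```text
button [ 0.54802782 -0.18958552  0.082     ] z 0.08117954465492871
z before 0.0810363863463423
tab -84.39763591934815
2.883472222222222 [0.2 0.2 0. ] 31.5
```

View pics/w3.png

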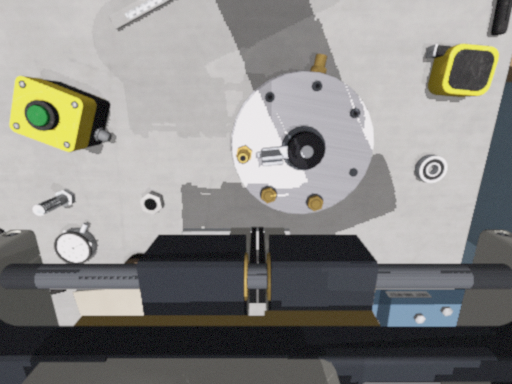

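The wrist view is unchanged: the tab at (270,157) still points at the nipple at (243,156), the button at (40,115) is up again, and the bystanders in view have not moved. Handing in.

```bash
python3 -c "
from rig import robot
robot.job_done()"
```

```text
the job is handed in; nothing more can be done
```

The selector is at the tall nipple, the button was pressed after that and let up again, and I handed the job in at about 31.5 s of the 64 s allowed. The rig reports no verdict, so this rests on my own checks.

- **Selector:** With the gripper shut, I pushed the tab's counterclockwise face round over all three humps to the third outlet. The sideways force read at most about 13 N. After I backed off, the tab stood at about -83 to -84.4° against the nipple at about -85.4°. That is 1 to 3 mm at the pointer, inside the 8 mm limit.
- **Button:** I pressed it until the tool stopped at z = 0.079 m with about 11 N, which is its full 3 mm of travel.
- **After the press:** The button's top was back at its earlier height (81.2 mm against 81.0 mm). It was also within about 1 mm of its earlier place, so the box has not shifted. The tape measure, bearing, bolt and nut looked unmoved in the last wrist picture, and the force reading was near zero.

Two readings disagreed slightly:
- **First top view:** It gave scattered angles for the outlets and tab because its drum centre was a few millimetres off. The wrist-camera fit replaced it.
- **Push contact:** The tab lagged the commanded angle by several degrees, so I carried the push on to -82° before backing off.

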